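# Stand the chopping board up to dry

### The job

Clear the cup off the chopping board and put it in the steel bowl. Then stand the board up on one of its long edges to dry, close up against the end of the drainer it lies beside, with the whole length of that edge on the green plank. Leave the other cup, the mortar and the pestle where they are.

Things in the scene. Friction and masses are not known exactly. Their poses are not given: they have to be found in the camera images.
- plank: Fixed bright green plank, 960 mm long (y) x 184 mm wide (x) x 38 mm thick, on two concrete blocks 90 mm high that end 2 mm behind its front edge. Origin: centre of its top face, 128 mm above the table; x points away from the robot across it, y to the left along it, z up. Front edge at x = -92 mm, rear edge at +92 mm.
- drainer: Fixed grey plastic dish drainer on the middle of the plank, squared to it: 170 mm (x) x 240 mm (y) x 105 mm high, with flat upright ends at y = +-120 mm. Origin: centre of its underside, on the plank; axes as the plank's. Plates in it and a lid and spring clip on its far rim (all part of it) reach 150 mm above the plank.
- board: Loose bamboo chopping board, 160 long (x) x 120 wide (y) x 18 mm thick (z), about 0.26 kg, hand slot 20 x 60 mm through it at x = +55 mm. Origin: its centre. Starts flat, long side across the plank, 10 to 50 mm from the drainer's left or right end. Slides easily, stays level overhanging the plank's front edge by up to 60 mm, and stands by itself on a long edge.
- cup: Loose white enamel cup standing on the board, 64 mm in diameter, 64 mm high, 4 mm wall, about 0.11 kg, with a handle reaching 59 mm from the axis on its +y side. Origin: centre of its underside; z up.
- bowl: Loose open stainless steel bowl, 156 mm across the rim, 60 mm high, flat inner floor 84 mm across and 5 mm up, about 0.3 kg, standing on the plank on the other side of the drainer from the board. Origin: centre of its underside; z up.
- other_cup: A second cup, just like the first, standing on the right-hand (-y) end of the plank. Leave it alone. Origin: centre of its underside.
- mortar: Stone mortar, 96 mm in diameter, 70 mm high, 0.9 kg, near the left-hand (+y) end of the plank. Leave it alone. Origin: centre of its underside.
- pestle: Wooden pestle, 140 mm long (its x), 32 mm thick, lying across the plank's left-hand end beside the mortar. Leave it alone. Origin: middle of its length, on the plank.

How it is judged (in metres and radians):
On the way, in this order (a step that is already met when the one before it is completed fails the run):
1. the cup is in the bowl, let go of, while the board still lies flat (horizontal distance between cup and bowl below 0.07 m and z of cup in the frame of bowl between -0.005 and 0.06 m and angle between bowl's own z axis and vertical below 0.15 rad and contact force between cup and the fingers below 0.1 N and angle between board's own x axis and vertical above 1.4 rad and (angle between board's own z axis and vertical below 0.15 rad or angle between board's own z axis and vertical above 2.99 rad)), for 0.2 s.
2. the board is upright on a long edge on the plank (angle between board's own z axis and vertical between 1.37 and 1.77 rad and angle between board's own x axis and vertical between 1.5 and 1.64 rad and z of board in the frame of plank between 0.053 and 0.067 m), for 0.2 s.
At the end, for the whole second after the job is handed in: Cup let go in the level bowl on the plank, within 70 mm of its axis. Board at rest on a long edge on the plank, within 0.2 rad of upright, within 0.15 rad of parallel to the drainer's end, its centre within 146 mm of the drainer's middle (129 is flush) and within 15 mm of the plank's middle line (all of step 2 and horizontal distance between cup and bowl below 0.07 m and z of cup in the frame of bowl between -0.005 and 0.06 m and angle between bowl's own z axis and vertical below 0.15 rad and contact force between cup and the fingers below 0.1 N and (y of board in the frame of drainer between 0.12 and 0.146 m or y of board in the frame of drainer between -0.146 and -0.12 m) and x of board in the frame of plank between -0.015 and 0.015 m and angle between the x axis of board and the x axis of drainer, either way round below 0.15 rad and z of bowl in the frame of plank between -0.005 and 0.01 m and linear speed of each of board, cup, bowl below 0.02 m/s); the robot touches nothing.
It fails at once if the other cup is knocked over or shifted more than 30 mm (distance of other_cup from where it was at the start of the episode above 0.03 m or angle between other_cup's own z axis and vertical above 0.4 rad).
It fails at once if the mortar is knocked over or shifted more than 30 mm (distance of mortar from where it was at the start of the episode above 0.03 m or angle between mortar's own z axis and vertical above 0.4 rad).
It fails at once if the pestle is knocked over or shifted more than 30 mm (distance of pestle from where it was at the start of the episode above 0.03 m or angle between pestle's own z axis and vertical above 0.4 rad).
It also fails if it takes over 72 s, if anything falls off the work surface, if the arm or the gripper's body presses on something with over 40 N, if the wrist force passes 120 N, or if a joint passes its speed limit or range.

### The arm

A 6-joint arm with a two-finger parallel gripper is mounted at the origin on the work surface. World frame = base frame: x ahead of the robot, y to its left, z up, the work surface at z = 0. Lengths are in mm, angles in degrees, forces in N, time in s.
With the tool pointing down it reaches from about 300 to 850 mm from the base axis. Payload 4.2 kg.
Tool frame: the origin (TCP) lies at the very end of the fingers, on their centre line; the grasp point (between the pads) lies 19 mm behind it (env.grasp_offset is the distance from the TCP to the grasp point, in mm); z points along the fingers, y is the line along which they close (so a half turn about z gives the same grasp; the last joint's range is limited). The gripper opens to 91 mm and grips with 3 to 60 N. Pads are 32 mm wide; open, the fingers measure 118 mm over their backs; the gripper's body (76 mm by 178 mm) begins 60 mm behind the grasp point.
Start: joints at [65.374, 18.312, 89.639, -0, 72.044, -1.146], TCP at [229.099, 527.406, 213.976] pointing down, gripper open.
Joint ranges: [-177.97, 177.97], [-48.28, 115.42], [12.27, 149.76], [-77.06, 257.06], [2.81, 150.46], [-146.56, 146.56]. Speed limits (degrees/s): [147.25, 147.25, 180, 180, 180, 180].

### API

Orientations are given as [roll, pitch, yaw] about the fixed x, y, z axes, in that order (R = Rz(yaw) Ry(pitch) Rx(roll)).
In Python, from workcell import env gives the robot as it stands. The module is installed in compiled form; this text tells all that it offers.
- The arm moves only by the tool send_rows, never from a script. Its argument "motion" is a list of rows, each an object of numbers: "tx", "ty", "tz": the shift along the tool's x, y, z in units of 500 mm (1.0 is 500 mm); "rx", "ry", "rz": the turn, a rotation vector about the tool's x, y, z in units of 30 degrees (1.0 is 30 degrees); "gripper": the closure, from -1 (fully open) to 1 (shut). In form: [{"tx": .., "ty": .., "tz": .., "rx": .., "ry": .., "rz": .., "gripper": ..}, ...]. A call has 1 to 12 rows; each row shifts and turns the commanded pose from where the row before left it, along the tool's axes as they then stand; what a row does not reach is not made up. A row lasts 1/8 s, in which the tool goes at most 62.5 mm and 10.7 degrees, less where a joint would pass 70% of its speed; a pose out of reach is approached as far as the arm can. A call with a number of a shift or a turn outside -1 to 1 is refused whole. A call with a gripper value outside its range is refused whole. The fingers move at their own pace and stop on an object; "grip_force" is the grip in N (left out, the last holds). Time passes only in rows, so rows that do not move let the fingers close. It gives the time, the measured TCP pose, the force, the opening and the grip force at its end, in the units of the state.
- env.state(): the state, without advancing time (a new reading comes with each control period).
- env.grab_frame(name): name is "scene" or "top" or "wrist"; returns a dict with "frame" (384x512x3 uint8, red, green, blue), "vertical_fov" (degrees; the focal length in pixels is half the picture's height over the tangent of half this angle, whatever the lens; pixels are square), "cx", "cy" (the principal point, pixels), "rvec" (rotation vector, rad) and "tvec" (3), from world to camera coordinates, as OpenCV has them; the wrist camera has in their place "T_tool_cam" (4x4, takes a point from camera to tool coordinates, whose origin is the TCP and whose axes are the flange's). Camera axes: x right, y down, z forward; pixel columns grow to the right and rows downward; lengths in mm; the calibration is good to about 2 mm. A picture is of the moment at which its call begins: read the wrist's pose just before it. There is no depth.
- env.job_done(): hands the job in; it is judged then, once.
The state is a dict: "time_s": time; "qpos": joint angles; "qvel": joint speeds; "effort": joint torques, N m; "ee_pos": TCP position; "ee_rot": TCP orientation; "force": force on the tool from outside, world axes, zero at the start; "torque": the same for the moment, N m; "gripper_width": finger opening in mm; "gripper_force": force on a finger pad.
Only numpy, scipy, OpenCV 4.12 (cv2) and the standard library are available. Lean on these libraries where they do the work, as an engineer would, in place of code of your own. Each camera call takes 0.05 s, during which the arm holds its last target. There are 200 camera calls.

## Working session

There is one attempt and no reset: what is moved stays moved. The work goes in short steps, Python scripts to look and compute and a tool call to move; the robot and the scene stay as the last step left them, time stands still between calls to the robot, and variables do not carry over. Pictures are saved under pics/ and viewed, at most 10 in all, crops included, and the job is handed in when it is done.

Besides the shell and the picture viewer there is one more tool, called after ">>>" as a command line: name --argument value ..., lists and objects as JSON in quotes. send_rows: Moves the arm, as the interface text tells. Shifts and turns lie within -1 to 1; 1 stands for 500 mm of shift or 30 degrees of turn. Its arguments: {"type":"object","properties":{"motion":{"type":"array"},"grip_force":{"type":"number"}},"required":["motion"]}

```bash
mkdir -p pics; cat > h.py <<'E'
import numpy as np, cv2, pickle
from workcell import env
def grab(n):
    s=env.state(); g=env.grab_frame(n)
    g['s']=s
    return g
def cam(g):
    H=g['frame'].shape[0]; f=H/2/np.tan(np.radians(g['vertical_fov'])/2)
    if 'rvec' in g:
        R,_=cv2.Rodrigues(np.array(g['rvec'],float)); t=np.array(g['tvec'],float).reshape(3)
        return f,R.T,-R.T@t
    from scipy.spatial.transform import Rotation as Ro
    T=np.eye(4);T[:3,:3]=Ro.from_euler('xyz',g['s']['ee_rot'],degrees=True).as_matrix();T[:3,3]=g['s']['ee_pos']
    T=T@np.array(g['T_tool_cam']); return f,T[:3,:3],T[:3,3]
def ray(g,uv,z):
    f,R,o=cam(g); uv=np.atleast_2d(uv).astype(float)
    d=np.c_[(uv[:,0]-g['cx'])/f,(uv[:,1]-g['cy'])/f,np.ones(len(uv))]@R.T
    return o+d*((z-o[2])/d[:,2])[:,None]
def proj(g,P):
    f,R,o=cam(g); c=(np.atleast_2d(P)-o)@R
    return np.c_[c[:,0]/c[:,2]*f+g['cx'],c[:,1]/c[:,2]*f+g['cy']]
def save(g,n): cv2.imwrite('pics/'+n,g['frame'][:,:,::-1])
E
python3 - <<'E'
from h import *
a=grab('top');b=grab('scene')
pickle.dump((a,b),open('ab.pkl','wb'))
im=np.hstack([a['frame'],b['frame']])
cv2.imwrite('pics/t.png',a['frame'][:,:,::-1]);cv2.imwrite('pics/s.png',b['frame'][:,:,::-1])
for g in (a,b): print(g['vertical_fov'],g['cx'],g['cy'],cam(g))
print(env.state())
E
```

```text
45.062338372585884 258.38509505840403 194.34828024644236 (np.float64(462.8167173681913), array([[-0.01081173, -0.98867968,  0.14965156],
       [-0.99977539,  0.00795996, -0.01964198],
       [ 0.01822841, -0.14983031, -0.98854368]]), array([ 384.02348199,   56.43086139, 1545.63941569]))
50.23108150287164 259.4101262513828 188.69237877916356 (np.float64(409.58686987290434), array([[ 0.87317954,  0.31950235, -0.36807029],
       [ 0.48696691, -0.6036648 ,  0.63123058],
       [-0.02051142, -0.73041568, -0.68269482]]), array([1102.16758232, -823.82183741, 1098.51215911]))
{'time_s': 0.1, 'qpos': array([ 6.53747257e+01,  1.83497279e+01,  8.96972518e+01, -6.26594490e-04,
        7.20423792e+01, -1.14622003e+00]), 'qvel': array([-0.00087701, -0.09776901, -0.18965395,  0.08526419,  0.0594382 ,
        0.06090099]), 'effort': array([-1.13599290e-03, -4.13335347e+01, -2.32508665e+01,  7.27897254e-02,
        4.21985413e-02, -4.06638162e-05]), 'ee_pos': array([228.91725066, 527.00709415, 213.20145852]), 'ee_rot': array([-1.79910647e+02, -1.19188463e-03,  1.56521138e+02]), 'force': array([ 0.21291045, -0.53051054, -0.06840515]), 'torque': array([-0.0094369 ,  0.00323713, -0.04978963]), 'gripper_force': 0.0, 'gripper_width': 91.0402382885302}
```

View pics/t.png

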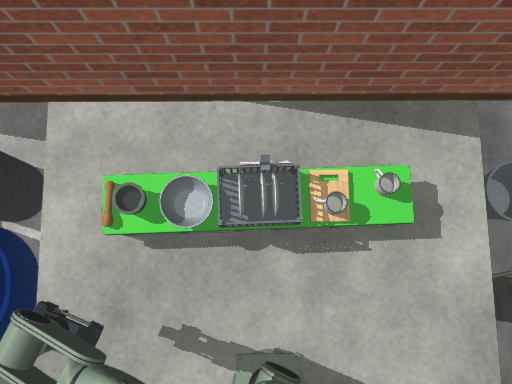

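View pics/s.png

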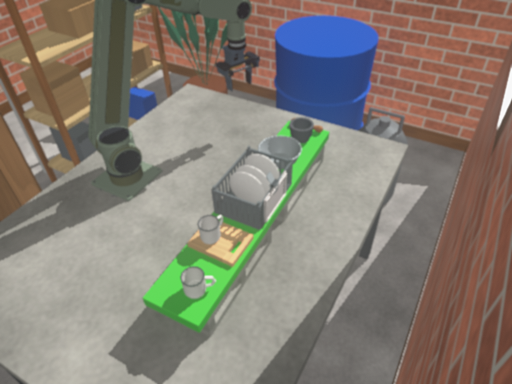

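Top view: bowl at (186,202), drainer (259,195), board (329,195) right of it with cup at (336,203), its handle towards the drainer; slot at the far side (327,178). Next I measure these.

```bash
python3 - <<'E'
from h import *
a,b=pickle.load(open('ab.pkl','rb'))
hsv=cv2.cvtColor(a['frame'],cv2.COLOR_RGB2HSV)
gm=((hsv[...,0]>50)&(hsv[...,0]<70)&(hsv[...,1]>200)&(hsv[...,2]>100)).astype(np.uint8)
# edges of plank: rear and front rows per column
from numpy import polyfit
cols=np.r_[106:112,145:150,305:415:1]
v,u=np.nonzero(gm); c=np.array([[x,v[u==x].min()] for x in range(106,216) if (u==x).any()]+[[x,v[u==x].min()] for x in range(306,411)])
d=np.array([[x,v[u==x].max()+1] for x in range(106,411) if (u==x).any()])
for n,e in (('rear',c),('front',d)):
    P=ray(a,e,128); 
    for k in range(3):
        p=np.polyfit(P[:,1],P[:,0],1); r=P[:,0]-np.polyval(p,P[:,1]); P=P[abs(r)<4]
    print(n,p,r.std())
print('ends',u.min(),u.max(),ray(a,[[u.min(),205],[u.max()+1,195]],128))
bm=((hsv[...,0]>8)&(hsv[...,0]<25)&(hsv[...,1]>90)&(hsv[...,2]>90)).astype(np.uint8)
bm[:,:300]=0;bm[:,360:]=0;bm[:160]=0;bm[240:]=0
bm=cv2.morphologyEx(bm,cv2.MORPH_CLOSE,np.ones((3,3)))
cs,_=cv2.findContours(bm,cv2.RETR_EXTERNAL,cv2.CHAIN_APPROX_NONE)
c=max(cs,key=cv2.contourArea); P=ray(a,c[:,0],146)[:,:2].astype(np.float32)
print('board',cv2.minAreaRect(P),P.min(0),P.max(0))
x=cv2.resize(a['frame'][140:250,150:420],None,fx=2.9,fy=2.9,interpolation=cv2.INTER_CUBIC)
cv2.imwrite('pics/z.png',x[:,:,::-1])
E
```

```text
Traceback (most recent call last):
ValueError: zero-size array to reduction operation minimum which has no identity
```

```bash
python3 - <<'E'
from h import *
a,b=pickle.load(open('ab.pkl','rb'))
hsv=cv2.cvtColor(a['frame'],cv2.COLOR_RGB2HSV)
gm=((hsv[...,0]>50)&(hsv[...,0]<70)&(hsv[...,1]>180)&(hsv[...,2]>70)).astype(np.uint8)
v,u=np.nonzero(gm)
ok=[x for x in range(106,411) if (u==x).any()]
c=np.array([[x,v[u==x].min()] for x in ok if x<216 or x>306]);d=np.array([[x,v[u==x].max()+1] for x in ok])
for n,e in (('rear',c),('front',d)):
    P=ray(a,e,128)
    for k in range(4):
        p=np.polyfit(P[:,1],P[:,0],1); r=P[:,0]-np.polyval(p,P[:,1]); P=P[abs(r)<max(4,1.5*r.std())]
    print(n,p,r.std(),len(P))
print('ends',u.min(),u.max(),ray(a,[[u.min(),205],[u.max()+1,195]],128))
bm=((hsv[...,0]>8)&(hsv[...,0]<25)&(hsv[...,1]>90)&(hsv[...,2]>90)).astype(np.uint8)
bm[:,:300]=0;bm[:,360:]=0;bm[:160]=0;bm[240:]=0
bm=cv2.morphologyEx(bm,cv2.MORPH_CLOSE,np.ones((3,3)))
cs,_=cv2.findContours(bm,cv2.RETR_EXTERNAL,cv2.CHAIN_APPROX_NONE)
c=max(cs,key=cv2.contourArea); P=ray(a,c[:,0],146)[:,:2].astype(np.float32)
print('board',cv2.minAreaRect(P),P.min(0),P.max(0))
x=cv2.resize(a['frame'][140:250,150:420],None,fx=2.9,fy=2.9,interpolation=cv2.INTER_CUBIC)
cv2.imwrite('pics/z.png',x[:,:,::-1])
E
```

```text
Traceback (most recent call last):
  File "h.py", line 17, in ray
    d=np.c_[(uv[:,0]-g['cx'])/f,(uv[:,1]-g['cy'])/f,np.ones(len(uv))]@R.T
             ~~^^^^^
IndexError: index 0 is out of bounds for axis 1 with size 0
```

```bash
cat > m.py <<'E'
from h import *
a,b=pickle.load(open('ab.pkl','rb'))
hsv=cv2.cvtColor(np.ascontiguousarray(a['frame']),cv2.COLOR_RGB2HSV)
print(a['frame'].dtype,a['frame'][220,240],hsv[220,150],hsv[195,375],hsv[205,317])
h,s,vv=[hsv[...,i].astype(int) for i in range(3)]
gm=(h>50)&(h<72)&(s>150)&(vv>60)
v,u=np.nonzero(gm); print(len(u))
ok=[x for x in range(106,411) if (u==x).any()]
c=np.array([[x,v[u==x].min()] for x in ok if x<216 or x>306]);d=np.array([[x,v[u==x].max()+1] for x in ok])
for n,e in (('rear',c),('front',d)):
    P=ray(a,e,128)
    for k in range(4):
        p=np.polyfit(P[:,1],P[:,0],1); r=P[:,0]-np.polyval(p,P[:,1]); P=P[abs(r)<max(4,1.5*r.std())]
    print(n,p,r.std(),len(P))
print('ends',u.min(),u.max(),ray(a,[[u.min(),205],[u.max()+1,195]],128))
bm=((h>8)&(h<25)&(s>90)&(vv>90)).astype(np.uint8)
bm[:,:300]=0;bm[:,360:]=0;bm[:160]=0;bm[240:]=0
bm=cv2.morphologyEx(bm,cv2.MORPH_CLOSE,np.ones((3,3)))
cs,_=cv2.findContours(bm,cv2.RETR_EXTERNAL,cv2.CHAIN_APPROX_NONE)
c=max(cs,key=cv2.contourArea); P=ray(a,c[:,0],146)[:,:2].astype(np.float32)
print('board',cv2.minAreaRect(P),P.min(0),P.max(0))
x=cv2.resize(a['frame'][140:250,150:420],None,fx=2.9,fy=2.9,interpolation=cv2.INTER_CUBIC)
cv2.imwrite('pics/z.png',x[:,:,::-1])
E
python3 m.py
```

```text
uint8 [114 123 127] [ 59 154 137] [ 59 164 213] [ 19 101 235]
6554
rear [-2.87277397e-02  6.74785076e+02] 0.9350068089874456 206
front [-2.85884380e-02  4.93457757e+02] 1.0483556098480786 300
ends 103 413 [[ 569.41374406  505.54156802  128.        ]
 [ 592.67340784 -456.86883817  128.        ]]
board ((591.3425903320312, -187.32005310058594), (159.0575714111328, 119.95539093017578), 0.15504083037376404) [ 511.89877 -247.43909] [ 670.7212   -127.262924]
```

View pics/z.png

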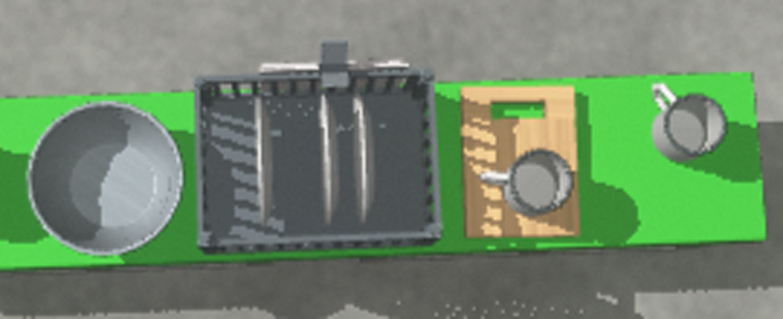

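Zoom: bowl rim centre ≈(105,179), cup rim centre ≈(540,183) with handle pointing left (to the drainer) at (485,178), other cup rim ≈(696,125), slot at the far side (517,108).

```bash
python3 - <<'E'
from h import *
a,b=pickle.load(open('ab.pkl','rb'))
z=lambda u,v:[u/2.9+150-.3,v/2.9+140-.3]
for n,p,h in (('bowl',z(105,179),188),('cup',z(540,183),210),('handle',z(482,178),190),('other',z(696,125),192),('drR',z(438,160),233),('drL',z(196,160),233)):
    print(n,ray(a,p,h)[0].round(1), ) 
x=cv2.resize(b['frame'][130:320,140:310],None,fx=3.1,fy=3.1,interpolation=cv2.INTER_CUBIC)
cv2.imwrite('pics/zs.png',x[:,:,::-1])
E
```

```text
bowl [570.1 243.7 188. ]
cup [ 559.4 -196.3  210. ]
handle [ 567.7 -140.8  190. ]
other [ 620.6 -362.9  192. ]
drR [580.2 -91.3 233. ]
drL [582.2 148.1 233. ]
```

View pics/zs.png

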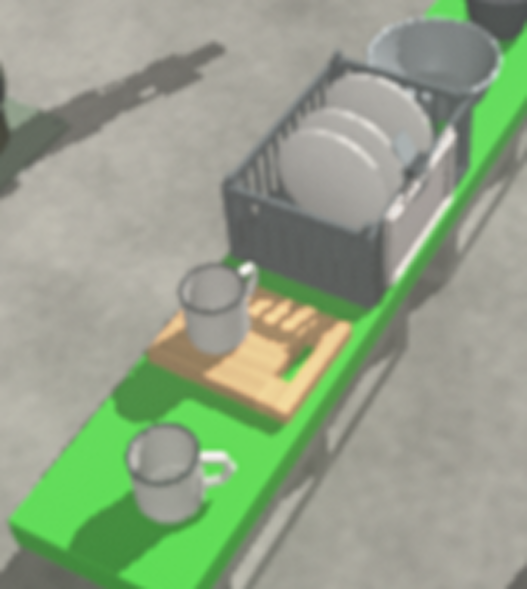

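Consistent view: cup stands on the board's near part, handle toward the drainer; hand slot at the rear. Moving: turn and rise first.

>>> send_rows --motion '[{"tz": -0.037, "rz": 0.317, "gripper": -1}, {"tz": -0.037, "rz": 0.317}, {"tz": -0.037, "rz": 0.317}, {"tz": -0.037, "rz": 0.317}, {"tz": -0.037, "rz": 0.317}, {"tz": -0.037, "rz": 0.317}, {"tz": -0.037, "rz": 0.317}]'

```text
invalid input at $.motion[0]: expected keys tx, ty, tz, rx, ry, rz, gripper
```

>>> send_rows --motion '[{"tx": 0, "ty": 0, "tz": -0.037, "rx": 0, "ry": 0, "rz": 0.317, "gripper": -1}, {"tx": 0, "ty": 0, "tz": -0.037, "rx": 0, "ry": 0, "rz": 0.317, "gripper": -1}, {"tx": 0, "ty": 0, "tz": -0.037, "rx": 0, "ry": 0, "rz": 0.317, "gripper": -1}, {"tx": 0, "ty": 0, "tz": -0.037, "rx": 0, "ry": 0, "rz": 0.317, "gripper": -1}, {"tx": 0, "ty": 0, "tz": -0.037, "rx": 0, "ry": 0, "rz": 0.317, "gripper": -1}, {"tx": 0, "ty": 0, "tz": -0.037, "rx": 0, "ry": 0, "rz": 0.317, "gripper": -1}, {"tx": 0, "ty": 0, "tz": -0.037, "rx": 0, "ry": 0, "rz": 0.317, "gripper": -1}]'

```text
time_s: 0.98
ee_pos: [229.0, 527.2, 343.5]
ee_rot: [-180.0, 0.1, 89.6]
force: [-0.4, 0.5, -0.3]
gripper_width: 91.1
gripper_force: 0.0
```

>>> send_rows --motion '[{"tx": -0.11, "ty": 0.05, "tz": 0, "rx": 0, "ry": 0, "rz": 0, "gripper": -1}, {"tx": -0.11, "ty": 0.05, "tz": 0, "rx": 0, "ry": 0, "rz": 0, "gripper": -1}, {"tx": -0.11, "ty": 0.05, "tz": 0, "rx": 0, "ry": 0, "rz": 0, "gripper": -1}, {"tx": -0.11, "ty": 0.05, "tz": 0, "rx": 0, "ry": 0, "rz": 0, "gripper": -1}, {"tx": -0.11, "ty": 0.05, "tz": 0, "rx": 0, "ry": 0, "rz": 0, "gripper": -1}, {"tx": -0.11, "ty": 0.05, "tz": 0, "rx": 0, "ry": 0, "rz": 0, "gripper": -1}, {"tx": -0.11, "ty": 0.05, "tz": 0, "rx": 0, "ry": 0, "rz": 0, "gripper": -1}, {"tx": -0.11, "ty": 0.05, "tz": 0, "rx": 0, "ry": 0, "rz": 0, "gripper": -1}, {"tx": -0.11, "ty": 0.05, "tz": 0, "rx": 0, "ry": 0, "rz": 0, "gripper": -1}, {"tx": -0.11, "ty": 0.05, "tz": 0, "rx": 0, "ry": 0, "rz": 0, "gripper": -1}, {"tx": -0.11, "ty": 0.05, "tz": 0, "rx": 0, "ry": 0, "rz": 0, "gripper": -1}, {"tx": -0.11, "ty": 0.05, "tz": 0, "rx": 0, "ry": 0, "rz": 0, "gripper": -1}]'

```text
time_s: 2.48
ee_pos: [528.9, -134.8, 343.1]
ee_rot: [-180.0, -0.0, 89.9]
force: [1.0, 0.4, 0.3]
gripper_width: 91.3
gripper_force: 0.0
```

```bash
python3 - <<'E'
from h import *
w=grab('wrist'); save(w,'w1.png'); pickle.dump(w,open('w1.pkl','wb'))
s=w['s'];print(s['ee_pos'],s['ee_rot'],s['qpos']); print(cam(w)); print(w['T_tool_cam'])
E
```

```text
[ 528.88744512 -134.78521056  343.06090368] [-1.79979428e+02 -3.48687196e-02  8.99265125e+01] [-1.55219350e+01  1.26793131e+01  7.92115410e+01  2.81439326e-02
  8.81382631e+01 -1.54493753e+01]
(np.float64(296.508293460468), array([[ 9.99999400e-01, -9.95170971e-04, -4.57507850e-04],
       [-1.07516243e-03, -9.71605642e-01, -2.36603720e-01],
       [-2.09056055e-04,  2.36604070e-01, -9.71606129e-01]]), array([528.84884683, -68.72725047, 514.76372414]))
[[ 2.07308885e-04 -9.71461948e-01 -2.37195362e-01  6.61623379e+01]
 [ 9.99999967e-01  1.65843999e-04  1.94766641e-04 -1.84960100e-01]
 [-1.49870953e-04 -2.37195395e-01  9.71461951e-01 -1.71662532e+02]
 [ 0.00000000e+00  0.00000000e+00  0.00000000e+00  1.00000000e+00]]
```

View pics/w1.png

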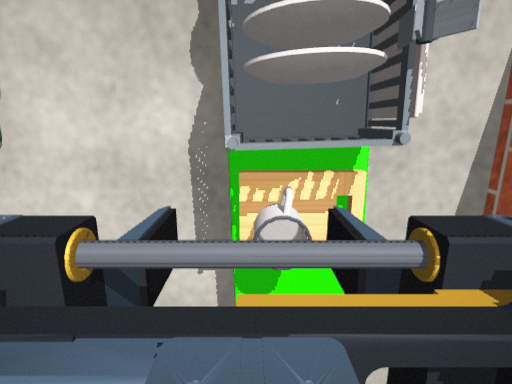

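Wrist view: cup rim spans columns 254–309 with upper rim edge at row 204, handle at (289,195).

```bash
python3 - <<'E'
from h import *
w=pickle.load(open('w1.pkl','rb'))
print(ray(w,[[254,228],[309.5,228],[283,204]],210).round(1),ray(w,[[289,192]],195))
E
```

```text
[[ 531.2 -181.1  210. ]
 [ 591.6 -181.2  210. ]
 [ 562.1 -154.1  210. ]] [[ 570.05322925 -144.46630633  195.        ]]
```

>>> send_rows --motion '[{"tx": -0.058, "ty": 0.032, "tz": 0, "rx": 0, "ry": 0, "rz": 0, "gripper": -1}, {"tx": -0.058, "ty": 0.032, "tz": 0.04, "rx": 0, "ry": 0, "rz": 0, "gripper": -1}, {"tx": 0, "ty": 0, "tz": 0.08, "rx": 0, "ry": 0, "rz": 0, "gripper": -1}, {"tx": 0, "ty": 0, "tz": 0.08, "rx": 0, "ry": 0, "rz": 0, "gripper": -1}, {"tx": 0, "ty": 0, "tz": 0.08, "rx": 0, "ry": 0, "rz": 0, "gripper": -1}, {"tx": 0, "ty": 0, "tz": 0.046, "rx": 0, "ry": 0, "rz": 0, "gripper": -1}, {"tx": 0, "ty": 0, "tz": 0, "rx": 0, "ry": 0, "rz": 0, "gripper": -1}]'

```text
time_s: 3.4
ee_pos: [559.0, -190.2, 178.2]
ee_rot: [-179.7, -0.1, 90.0]
force: [-0.8, 0.1, -0.7]
gripper_width: 91.1
gripper_force: 0.0
```

>>> send_rows --motion '[{"tx": 0, "ty": 0, "tz": 0, "rx": 0, "ry": 0, "rz": 0, "gripper": 1}, {"tx": 0, "ty": 0, "tz": 0, "rx": 0, "ry": 0, "rz": 0, "gripper": 1}, {"tx": 0, "ty": 0, "tz": 0, "rx": 0, "ry": 0, "rz": 0, "gripper": 1}, {"tx": 0, "ty": 0, "tz": 0, "rx": 0, "ry": 0, "rz": 0, "gripper": 1}, {"tx": 0, "ty": 0, "tz": 0, "rx": 0, "ry": 0, "rz": 0, "gripper": 1}]' --grip_force 15

```text
time_s: 4.03
ee_pos: [561.2, -191.1, 181.5]
ee_rot: [179.9, 0.0, 89.9]
force: [-0.1, 0.9, 5.5]
gripper_width: 63.5
gripper_force: 15.0
```

>>> send_rows --motion '[{"tx": 0, "ty": 0, "tz": -0.06, "rx": 0, "ry": 0, "rz": 0, "gripper": 1}, {"tx": 0, "ty": 0, "tz": -0.12, "rx": 0, "ry": 0, "rz": 0, "gripper": 1}, {"tx": 0, "ty": 0, "tz": -0.12, "rx": 0, "ry": 0, "rz": 0, "gripper": 1}, {"tx": 0, "ty": 0, "tz": -0.02, "rx": 0, "ry": 0, "rz": 0, "gripper": 1}, {"tx": 0.04, "ty": 0.018, "tz": 0, "rx": 0, "ry": 0, "rz": 0, "gripper": 1}, {"tx": 0.11, "ty": 0, "tz": 0, "rx": 0, "ry": 0, "rz": 0, "gripper": 1}, {"tx": 0.11, "ty": 0, "tz": 0, "rx": 0, "ry": 0, "rz": 0, "gripper": 1}, {"tx": 0.11, "ty": 0, "tz": 0, "rx": 0, "ry": 0, "rz": 0, "gripper": 1}, {"tx": 0.11, "ty": 0, "tz": 0, "rx": 0, "ry": 0, "rz": 0, "gripper": 1}, {"tx": 0.11, "ty": 0, "tz": 0, "rx": 0, "ry": 0, "rz": 0, "gripper": 1}, {"tx": 0.11, "ty": 0, "tz": 0, "rx": 0, "ry": 0, "rz": 0, "gripper": 1}, {"tx": 0.1, "ty": 0, "tz": 0, "rx": 0, "ry": 0, "rz": 0, "gripper": 1}]'

```text
time_s: 5.52
ee_pos: [568.2, 212.1, 337.1]
ee_rot: [-179.7, 0.1, 90.0]
force: [0.5, 0.3, -1.2]
gripper_width: 63.4
gripper_force: 15.0
```

>>> send_rows --motion '[{"tx": 0.064, "ty": 0, "tz": 0, "rx": 0, "ry": 0, "rz": 0, "gripper": 1}, {"tx": 0, "ty": 0, "tz": 0, "rx": 0, "ry": 0, "rz": 0, "gripper": 1}]'

```text
time_s: 5.78
ee_pos: [568.3, 244.3, 336.7]
ee_rot: [-179.6, 0.1, 90.2]
force: [-0.7, -0.3, -2.7]
gripper_width: 63.7
gripper_force: 15.0
```

```bash
python3 - <<'E'
from h import *
w=grab('wrist'); pickle.dump(w,open('w2.pkl','wb')); save(w,'w2.png')
f=w['frame']
s=w['s'];print(s['ee_pos'],s['ee_rot'],s['qpos'],s['gripper_width'])
a=np.linspace(0,2*np.pi,8,endpoint=False)
print(proj(w,np.c_[570.1+78*np.cos(a),243.7+78*np.sin(a),188+0*a]).round(0).tolist())
E
```

```text
[568.25259027 244.31194432 336.72490238] [-1.79640450e+02  7.78458746e-02  9.02005881e+01] [2.21654718e+01 2.01090181e+01 6.96772081e+01 6.22939872e-02
 9.05763424e+01 2.19655576e+01] 63.65542749804064
[[325.0, 184.0], [307.0, 133.0], [255.0, 110.0], [203.0, 132.0], [184.0, 183.0], [206.0, 230.0], [254.0, 249.0], [302.0, 231.0]]
```

View pics/w2.png

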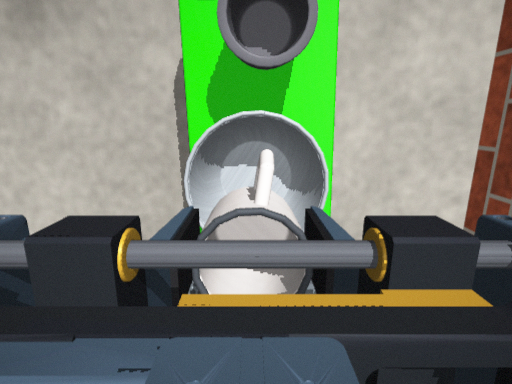

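Wrist view: bowl rim spans columns 185–328, top row 112, as predicted; cup held upright above it, handle pointing to (267,155).

>>> send_rows --motion '[{"tx": -0.008, "ty": 0.004, "tz": 0.06, "rx": 0, "ry": 0, "rz": 0, "gripper": 1}, {"tx": 0, "ty": 0, "tz": 0.1, "rx": 0, "ry": 0, "rz": 0, "gripper": 1}, {"tx": 0, "ty": 0, "tz": 0.08, "rx": 0, "ry": 0, "rz": 0, "gripper": 1}, {"tx": 0, "ty": 0, "tz": 0.05, "rx": 0, "ry": 0, "rz": 0, "gripper": 1}, {"tx": 0, "ty": 0, "tz": 0.02, "rx": 0, "ry": 0, "rz": 0, "gripper": 1}, {"tx": 0, "ty": 0, "tz": 0.012, "rx": 0, "ry": 0, "rz": 0, "gripper": 1}, {"tx": 0, "ty": 0, "tz": 0, "rx": 0, "ry": 0, "rz": 0, "gripper": 1}]'

```text
time_s: 6.7
ee_pos: [572.1, 237.0, 179.9]
ee_rot: [180.0, -0.0, 89.9]
force: [1.3, 0.0, -1.2]
gripper_width: 63.8
gripper_force: 15.0
```

>>> send_rows --motion '[{"tx": 0.004, "ty": 0, "tz": 0.01, "rx": 0, "ry": 0, "rz": 0, "gripper": 1}, {"tx": 0, "ty": 0, "tz": 0.008, "rx": 0, "ry": 0, "rz": 0, "gripper": 1}, {"tx": 0, "ty": 0, "tz": 0, "rx": 0, "ry": 0, "rz": 0, "gripper": 1}, {"tx": 0, "ty": 0, "tz": 0, "rx": 0, "ry": 0, "rz": 0, "gripper": 1}]'

```text
time_s: 7.2
ee_pos: [571.9, 239.2, 170.6]
ee_rot: [180.0, -0.0, 90.0]
force: [0.2, 0.4, -1.9]
gripper_width: 63.3
gripper_force: 15.0
```

Release slightly, then rise.

>>> send_rows --motion '[{"tx": 0, "ty": 0, "tz": 0, "rx": 0, "ry": 0, "rz": 0, "gripper": -0.6}, {"tx": 0, "ty": 0, "tz": 0, "rx": 0, "ry": 0, "rz": 0, "gripper": -0.6}, {"tx": 0, "ty": 0, "tz": 0, "rx": 0, "ry": 0, "rz": 0, "gripper": -0.6}, {"tx": 0, "ty": 0, "tz": -0.04, "rx": 0, "ry": 0, "rz": 0, "gripper": -0.6}, {"tx": 0, "ty": 0, "tz": -0.08, "rx": 0, "ry": 0, "rz": 0, "gripper": -0.6}, {"tx": 0, "ty": 0, "tz": -0.1, "rx": 0, "ry": 0, "rz": 0, "gripper": -0.6}, {"tx": 0, "ty": 0, "tz": -0.1, "rx": 0, "ry": 0, "rz": 0, "gripper": -0.6}]'

```text
time_s: 8.07
ee_pos: [571.7, 239.0, 332.1]
ee_rot: [180.0, -0.0, 89.9]
force: [0.8, -0.4, 0.1]
gripper_width: 72.8
gripper_force: 0.0
```

```bash
python3 - <<'E'
from h import *
w=grab('wrist'); t=grab('top'); s=w['s']; print(s['time_s'],s['ee_pos'],s['ee_rot'],s['gripper_width'])
cv2.imwrite('pics/r.png',np.vstack([w['frame'][90:330],cv2.resize(t['frame'][150:250,95:425],(512,155))])[:,:,::-1])
E
```

```text
8.075 [571.67565095 239.01271348 332.09596188] [ 1.79988167e+02 -9.07158910e-03  8.99479699e+01] 72.82947504809327
```

View pics/r.png

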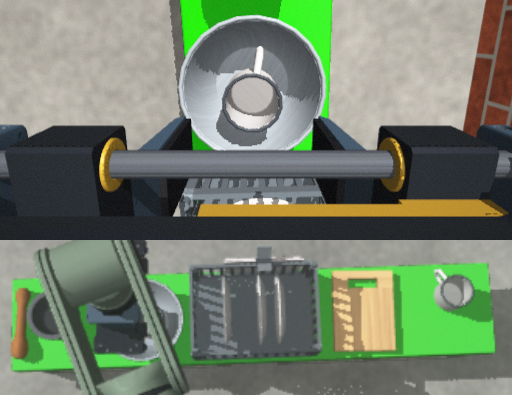

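Cup stands upright in the bowl (rim at (253,100)); board is bare and still flat. Now go behind the board for a two-finger push.

>>> send_rows --motion '[{"tx": -0.097, "ty": 0.0285, "tz": 0, "rx": 0, "ry": 0, "rz": 0, "gripper": -0.32}, {"tx": -0.097, "ty": 0.0285, "tz": 0, "rx": 0, "ry": 0, "rz": 0, "gripper": -0.32}, {"tx": -0.097, "ty": 0.0285, "tz": 0, "rx": 0, "ry": 0, "rz": 0, "gripper": -0.32}, {"tx": -0.097, "ty": 0.0285, "tz": 0, "rx": 0, "ry": 0, "rz": 0, "gripper": -0.32}, {"tx": -0.097, "ty": 0.0285, "tz": 0, "rx": 0, "ry": 0, "rz": 0, "gripper": -0.32}, {"tx": -0.097, "ty": 0.0285, "tz": 0, "rx": 0, "ry": 0, "rz": 0, "gripper": -0.32}, {"tx": -0.097, "ty": 0.0285, "tz": 0, "rx": 0, "ry": 0, "rz": 0, "gripper": -0.32}, {"tx": -0.097, "ty": 0.0285, "tz": 0, "rx": 0, "ry": 0, "rz": 0, "gripper": -0.32}, {"tx": -0.097, "ty": 0.0285, "tz": 0, "rx": 0, "ry": 0, "rz": 0, "gripper": -0.32}]'

```text
time_s: 9.3
ee_pos: [699.9, -199.1, 329.8]
ee_rot: [-180.0, -0.0, 89.9]
force: [0.6, -0.0, -0.5]
gripper_width: 60.3
gripper_force: 0.0
```

>>> send_rows --motion '[{"tx": 0, "ty": 0, "tz": 0, "rx": 0, "ry": 0, "rz": 0.327, "gripper": -0.32}, {"tx": 0, "ty": 0, "tz": 0, "rx": 0, "ry": 0, "rz": 0.327, "gripper": -0.32}, {"tx": 0, "ty": 0, "tz": 0, "rx": 0, "ry": 0, "rz": 0.327, "gripper": -0.32}, {"tx": 0, "ty": 0, "tz": 0, "rx": 0, "ry": 0, "rz": 0.327, "gripper": -0.32}, {"tx": 0, "ty": 0, "tz": 0, "rx": 0, "ry": 0, "rz": 0.327, "gripper": -0.32}, {"tx": 0, "ty": 0, "tz": 0, "rx": 0, "ry": 0, "rz": 0.327, "gripper": -0.32}, {"tx": 0, "ty": 0, "tz": 0, "rx": 0, "ry": 0, "rz": 0.327, "gripper": -0.32}, {"tx": 0, "ty": 0, "tz": 0, "rx": 0, "ry": 0, "rz": 0.327, "gripper": -0.32}, {"tx": 0, "ty": 0, "tz": 0, "rx": 0, "ry": 0, "rz": 0.327, "gripper": -0.32}, {"tx": 0, "ty": 0, "tz": 0, "rx": 0, "ry": 0, "rz": 0, "gripper": -0.32}]'

```text
time_s: 10.55
ee_pos: [699.6, -197.5, 329.8]
ee_rot: [-180.0, 0.1, 1.8]
force: [0.3, -0.6, -0.2]
gripper_width: 59.9
gripper_force: 0.0
```

>>> send_rows --motion '[{"tx": 0, "ty": 0, "tz": 0.07, "rx": 0, "ry": 0, "rz": 0, "gripper": -0.32}, {"tx": 0, "ty": 0, "tz": 0.11, "rx": 0, "ry": 0, "rz": 0, "gripper": -0.32}, {"tx": 0, "ty": 0, "tz": 0.11, "rx": 0, "ry": 0, "rz": 0, "gripper": -0.32}, {"tx": 0, "ty": 0, "tz": 0.07, "rx": 0, "ry": 0, "rz": 0, "gripper": -0.32}, {"tx": 0, "ty": 0, "tz": 0.025, "rx": 0, "ry": 0, "rz": 0, "gripper": -0.32}, {"tx": 0, "ty": 0, "tz": 0, "rx": 0, "ry": 0, "rz": 0, "gripper": -0.32}, {"tx": 0, "ty": 0, "tz": 0, "rx": 0, "ry": 0, "rz": 0, "gripper": -0.32}]'

```text
time_s: 11.42
ee_pos: [701.0, -197.9, 140.3]
ee_rot: [179.9, -0.2, 1.7]
force: [-0.7, 0.3, 0.5]
gripper_width: 60.1
gripper_force: 0.0
```

>>> send_rows --motion '[{"tx": -0.0127, "ty": 0, "tz": 0, "rx": 0, "ry": 0, "rz": 0, "gripper": -0.32}, {"tx": -0.0127, "ty": 0, "tz": 0, "rx": 0, "ry": 0, "rz": 0, "gripper": -0.32}, {"tx": -0.0127, "ty": 0, "tz": 0, "rx": 0, "ry": 0, "rz": 0, "gripper": -0.32}, {"tx": -0.0127, "ty": 0, "tz": 0, "rx": 0, "ry": 0, "rz": 0, "gripper": -0.32}]'

```text
time_s: 11.92
ee_pos: [674.5, -198.4, 138.7]
ee_rot: [180.0, -0.1, 1.7]
force: [2.5, 1.2, 1.9]
gripper_width: 60.2
gripper_force: 1.1
```

>>> send_rows --motion '[{"tx": -0.0127, "ty": 0, "tz": 0, "rx": 0, "ry": 0, "rz": 0, "gripper": -0.32}, {"tx": -0.0127, "ty": 0, "tz": 0, "rx": 0, "ry": 0, "rz": 0, "gripper": -0.32}, {"tx": -0.0127, "ty": 0, "tz": 0, "rx": 0, "ry": 0, "rz": 0, "gripper": -0.32}, {"tx": -0.0127, "ty": 0, "tz": 0, "rx": 0, "ry": 0, "rz": 0, "gripper": -0.32}, {"tx": -0.0127, "ty": 0, "tz": 0, "rx": 0, "ry": 0, "rz": 0, "gripper": -0.32}, {"tx": -0.0127, "ty": 0, "tz": 0, "rx": 0, "ry": 0, "rz": 0, "gripper": -0.32}, {"tx": -0.0127, "ty": 0, "tz": 0, "rx": 0, "ry": 0, "rz": 0, "gripper": -0.32}, {"tx": -0.008, "ty": 0, "tz": 0, "rx": 0, "ry": 0, "rz": 0, "gripper": -0.32}, {"tx": 0, "ty": 0, "tz": 0, "rx": 0, "ry": 0, "rz": 0, "gripper": -0.32}]'

```text
time_s: 13.05
ee_pos: [624.9, -199.6, 137.6]
ee_rot: [-180.0, 0.1, 1.7]
force: [-0.3, 0.8, -0.9]
gripper_width: 60.2
gripper_force: 0.1
```

>>> send_rows --motion '[{"tx": 0.02, "ty": 0, "tz": 0, "rx": 0, "ry": 0, "rz": 0, "gripper": -0.32}, {"tx": 0, "ty": 0, "tz": -0.08, "rx": 0, "ry": 0, "rz": 0, "gripper": -0.32}, {"tx": 0, "ty": 0, "tz": -0.12, "rx": 0, "ry": 0, "rz": 0, "gripper": -0.32}, {"tx": 0, "ty": 0, "tz": -0.12, "rx": 0, "ry": 0, "rz": 0, "gripper": -0.32}, {"tx": 0, "ty": 0, "tz": -0.12, "rx": 0, "ry": 0, "rz": 0, "gripper": -0.32}]'

```text
time_s: 13.68
ee_pos: [636.0, -199.2, 359.4]
ee_rot: [-180.0, 0.1, 1.7]
force: [-0.1, -0.3, 1.0]
gripper_width: 60.2
gripper_force: 0.0
```

>>> send_rows --motion '[{"tx": -0.108, "ty": 0.045, "tz": 0, "rx": 0, "ry": 0, "rz": 0, "gripper": -0.32}, {"tx": -0.108, "ty": 0.045, "tz": 0, "rx": 0, "ry": 0, "rz": 0, "gripper": -0.32}, {"tx": -0.108, "ty": 0.045, "tz": 0, "rx": 0, "ry": 0, "rz": 0, "gripper": -0.32}, {"tx": -0.108, "ty": 0.045, "tz": 0, "rx": 0, "ry": 0, "rz": 0, "gripper": -0.32}, {"tx": 0, "ty": 0, "tz": 0, "rx": 0, "ry": 0.3, "rz": 0, "gripper": -0.32}, {"tx": 0, "ty": 0, "tz": 0, "rx": 0, "ry": 0.3, "rz": 0, "gripper": -0.32}, {"tx": 0, "ty": 0, "tz": 0, "rx": 0, "ry": 0.3, "rz": 0, "gripper": -0.32}, {"tx": 0, "ty": 0, "tz": 0, "rx": 0, "ry": 0.3, "rz": 0, "gripper": -0.32}, {"tx": 0, "ty": 0, "tz": 0, "rx": 0, "ry": 0.3, "rz": 0, "gripper": -0.32}]'

```text
time_s: 14.8
ee_pos: [422.6, -295.7, 358.6]
ee_rot: [179.9, -45.3, 1.8]
force: [0.5, 0.5, -0.4]
gripper_width: 60.2
gripper_force: 0.0
```

```bash
python3 - <<'E'
from h import *
from scipy.optimize import least_squares
a=grab('top'); pickle.dump(a,open('a2.pkl','wb'))
s=a['s'];print(s['time_s'],s['ee_pos'],s['ee_rot'],s['qpos'].round(2))
hsv=cv2.cvtColor(a['frame'],cv2.COLOR_RGB2HSV).astype(int); h,sa,vv=[hsv[...,i] for i in range(3)]
bm=((h>8)&(h<25)&(sa>70)&(vv>60)).astype(np.uint8)
bm[:,:300]=0;bm[:,365:]=0;bm[:160]=0;bm[280:]=0
bm=cv2.morphologyEx(bm,cv2.MORPH_CLOSE,np.ones((3,3)))
c=max(cv2.findContours(bm,cv2.RETR_EXTERNAL,cv2.CHAIN_APPROX_NONE)[0],key=cv2.contourArea)
P=ray(a,c[:,0],146)[:,:2].astype(np.float32); print(cv2.minAreaRect(P),P.min(0),P.max(0))
cv2.imwrite('pics/t2.png',a['frame'][150:290,220:430,::-1].repeat(3,0).repeat(3,1))
E
```

```text
14.8 [ 422.61587905 -295.70162693  358.57128273] [179.87923545 -45.29137899   1.7550775 ] [-60.51  -4.   109.53  46.85  59.41   8.35]
((525.9725341796875, -191.38246154785156), (160.09982299804688, 122.87963104248047), 1.2985658645629883) [ 445.64407 -253.99136] [ 607.23584 -129.31645]
```

View pics/t2.png

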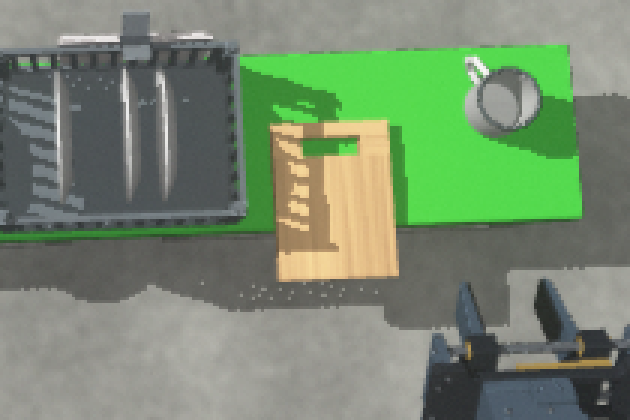

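Board: rear edge at row ~122, front edge ~280 in the crop, overhanging the plank by ~53 mm, square, clear of the drainer. Now swing the tool horizontal.

>>> send_rows --motion '[{"tx": 0, "ty": 0, "tz": 0, "rx": 0.2357, "ry": 0, "rz": 0.2357, "gripper": -0.1}, {"tx": 0, "ty": 0, "tz": 0, "rx": 0.2357, "ry": 0, "rz": 0.2357, "gripper": -0.1}, {"tx": 0, "ty": 0, "tz": 0, "rx": 0.2357, "ry": 0, "rz": 0.2357, "gripper": -0.1}, {"tx": 0, "ty": 0, "tz": 0, "rx": 0.2357, "ry": 0, "rz": 0.2357, "gripper": -0.1}, {"tx": 0, "ty": 0, "tz": 0, "rx": 0.2357, "ry": 0, "rz": 0.2357, "gripper": -0.1}, {"tx": 0, "ty": 0, "tz": 0, "rx": 0.2357, "ry": 0, "rz": 0.2357, "gripper": -0.1}, {"tx": 0, "ty": 0, "tz": 0, "rx": 0.2357, "ry": 0, "rz": 0.2357, "gripper": -0.1}, {"tx": 0, "ty": 0, "tz": 0, "rx": 0.2357, "ry": 0, "rz": 0.2357, "gripper": -0.1}, {"tx": 0, "ty": 0, "tz": 0, "rx": 0.2357, "ry": 0, "rz": 0.2357, "gripper": -0.1}, {"tx": 0, "ty": 0, "tz": 0, "rx": 0, "ry": 0, "rz": 0, "gripper": -0.1}]'

```text
time_s: 16.1
ee_pos: [422.9, -295.9, 355.5]
ee_rot: [-90.0, 0.3, -43.2]
force: [0.3, -0.7, -0.7]
gripper_width: 49.8
gripper_force: 0.0
```

```bash
cat > st.py <<'E'
from h import *
from scipy.spatial.transform import Rotation as Ro
s=env.state();R=Ro.from_euler('xyz',s['ee_rot'],degrees=True).as_matrix()
print(s['time_s'],s['ee_pos'].round(1),s['qpos'].round(1),s['gripper_width'],s['force'].round(1));print(R.round(3))
E
python3 st.py
```

```text
16.1 [ 422.9 -295.9  355.5] [-71.5  28.9 104.1  69.8 110.3  43.7] 49.805681788116736 [ 0.3 -0.7 -0.7]
[[ 0.729 -0.004  0.684]
 [-0.684  0.004  0.729]
 [-0.006 -1.     0.   ]]
```

>>> send_rows --motion '[{"tx": -0.022, "ty": 0.08, "tz": 0.023, "rx": 0, "ry": 0, "rz": 0, "gripper": -0.1}, {"tx": 0, "ty": 0.1, "tz": 0, "rx": 0, "ry": 0, "rz": 0, "gripper": -0.1}, {"tx": 0, "ty": 0.1, "tz": 0, "rx": 0, "ry": 0, "rz": 0, "gripper": -0.1}, {"tx": 0, "ty": 0.1, "tz": 0, "rx": 0, "ry": 0, "rz": 0, "gripper": -0.1}, {"tx": 0, "ty": 0.056, "tz": 0, "rx": 0, "ry": 0, "rz": 0, "gripper": -0.1}, {"tx": 0, "ty": 0, "tz": 0, "rx": 0, "ry": 0, "rz": 0, "gripper": -0.1}, {"tx": 0, "ty": 0, "tz": 0, "rx": 0, "ry": 0, "rz": 0, "gripper": -0.1}]'

```text
time_s: 16.98
ee_pos: [422.8, -280.1, 141.2]
ee_rot: [-90.1, -0.2, -43.3]
force: [0.2, -0.5, 0.3]
gripper_width: 49.8
gripper_force: 0.0
```

```bash
python3 st.py; python3 - <<'E'
from h import *
g=grab('wrist'); save(g,'w3.png')
E
```

```text
16.975 [ 422.8 -280.1  141.2] [-71.   47.4 112.   63.8  99.4  18.2] 49.7823758834077 [ 0.2 -0.5  0.3]
[[ 0.728  0.002  0.685]
 [-0.685 -0.003  0.728]
 [ 0.003 -1.    -0.001]]
```

View pics/w3.png

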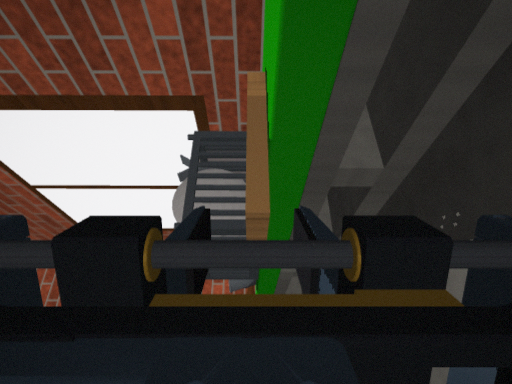

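Wrist view: board's near corner edge lies at columns 247–268 between the fingers (centre ≈257), i.e. aligned with the tool axis. Advance and grip.

>>> send_rows --motion '[{"tx": 0, "ty": 0.004, "tz": 0.04, "rx": 0, "ry": 0, "rz": 0, "gripper": -0.1}, {"tx": 0, "ty": 0, "tz": 0.04, "rx": 0, "ry": 0, "rz": 0, "gripper": -0.1}, {"tx": 0, "ty": 0, "tz": 0.04, "rx": 0, "ry": 0, "rz": 0, "gripper": -0.1}, {"tx": 0, "ty": 0, "tz": 0.04, "rx": 0, "ry": 0, "rz": 0, "gripper": -0.1}, {"tx": 0, "ty": 0, "tz": 0, "rx": 0, "ry": 0, "rz": 0, "gripper": -0.1}, {"tx": 0, "ty": 0, "tz": 0, "rx": 0, "ry": 0, "rz": 0, "gripper": -0.1}]'

```text
time_s: 17.77
ee_pos: [477.5, -221.4, 137.9]
ee_rot: [-90.0, -0.0, -43.3]
force: [-0.3, -0.0, -0.3]
gripper_width: 50.1
gripper_force: 0.0
```

>>> send_rows --motion '[{"tx": 0, "ty": 0, "tz": 0, "rx": 0, "ry": 0, "rz": 0, "gripper": 1}, {"tx": 0, "ty": 0, "tz": 0, "rx": 0, "ry": 0, "rz": 0, "gripper": 1}, {"tx": 0, "ty": 0, "tz": 0, "rx": 0, "ry": 0, "rz": 0, "gripper": 1}, {"tx": 0, "ty": 0, "tz": 0, "rx": 0, "ry": 0, "rz": 0, "gripper": 1}, {"tx": 0, "ty": 0, "tz": 0, "rx": 0, "ry": 0, "rz": 0, "gripper": 1}, {"tx": 0, "ty": 0, "tz": 0, "rx": 0, "ry": 0, "rz": 0, "gripper": 1}]' --grip_force 50

```text
time_s: 18.52
ee_pos: [477.4, -221.5, 137.5]
ee_rot: [-90.1, 0.0, -43.3]
force: [0.3, 0.4, -2.6]
gripper_width: 18.0
gripper_force: 50.0
```

>>> send_rows --motion '[{"tx": 0, "ty": -0.04, "tz": 0, "rx": 0, "ry": 0, "rz": 0, "gripper": 1}, {"tx": 0, "ty": -0.08, "tz": 0, "rx": 0, "ry": 0, "rz": 0, "gripper": 1}, {"tx": 0, "ty": -0.08, "tz": 0, "rx": 0, "ry": 0, "rz": 0, "gripper": 1}, {"tx": 0, "ty": -0.08, "tz": 0, "rx": 0, "ry": 0, "rz": 0, "gripper": 1}, {"tx": 0, "ty": -0.08, "tz": 0, "rx": 0, "ry": 0, "rz": 0, "gripper": 1}, {"tx": 0, "ty": -0.04, "tz": 0, "rx": 0, "ry": 0, "rz": 0, "gripper": 1}]'

```text
time_s: 19.27
ee_pos: [477.0, -220.9, 339.5]
ee_rot: [-90.1, -0.1, -43.3]
force: [-0.1, -0.1, -3.0]
gripper_width: 17.9
gripper_force: 50.0
```

>>> send_rows --motion '[{"tx": 0, "ty": 0, "tz": 0, "rx": -0.177, "ry": 0, "rz": -0.177, "gripper": 1}, {"tx": 0, "ty": 0, "tz": 0, "rx": -0.177, "ry": 0, "rz": -0.177, "gripper": 1}, {"tx": 0, "ty": 0, "tz": 0, "rx": -0.177, "ry": 0, "rz": -0.177, "gripper": 1}, {"tx": 0, "ty": 0, "tz": 0, "rx": -0.177, "ry": 0, "rz": -0.177, "gripper": 1}, {"tx": 0, "ty": 0, "tz": 0, "rx": -0.177, "ry": 0, "rz": -0.177, "gripper": 1}, {"tx": 0, "ty": 0, "tz": 0, "rx": -0.177, "ry": 0, "rz": -0.177, "gripper": 1}, {"tx": 0, "ty": 0, "tz": 0, "rx": -0.177, "ry": 0, "rz": -0.177, "gripper": 1}, {"tx": 0, "ty": 0, "tz": 0, "rx": -0.177, "ry": 0, "rz": -0.177, "gripper": 1}, {"tx": 0, "ty": 0, "tz": 0, "rx": -0.177, "ry": 0, "rz": -0.177, "gripper": 1}, {"tx": 0, "ty": 0, "tz": 0, "rx": -0.177, "ry": 0, "rz": -0.177, "gripper": 1}, {"tx": 0, "ty": 0, "tz": 0, "rx": -0.177, "ry": 0, "rz": -0.177, "gripper": 1}, {"tx": 0, "ty": 0, "tz": 0, "rx": -0.177, "ry": 0, "rz": -0.177, "gripper": 1}]'

```text
time_s: 20.78
ee_pos: [476.3, -220.2, 336.8]
ee_rot: [179.7, -44.9, 2.0]
force: [-0.5, 0.7, -2.6]
gripper_width: 17.5
gripper_force: 50.0
```

```bash
python3 st.py; python3 - <<'E'
from h import *
a,b=grab('scene'),grab('top')
x=np.hstack([cv2.resize(a['frame'][110:340,130:340],(420,460)),cv2.resize(b['frame'][150:290,250:430],(360,280))[:280].copy() if 0 else np.vstack([cv2.resize(b['frame'][150:290,250:430],(360,280)),np.zeros((180,360,3),np.uint8)])])
cv2.imwrite('pics/c.png',x[:,:,::-1])
E
```

```text
20.775 [ 476.3 -220.2  336.8] [-45.4  -5.7 113.9  44.6  47.2  18.7] 17.453221283955443 [-0.5  0.7 -2.6]
[[ 0.708  0.031  0.705]
 [ 0.025 -1.     0.019]
 [ 0.705  0.004 -0.709]]
```

View pics/c.png

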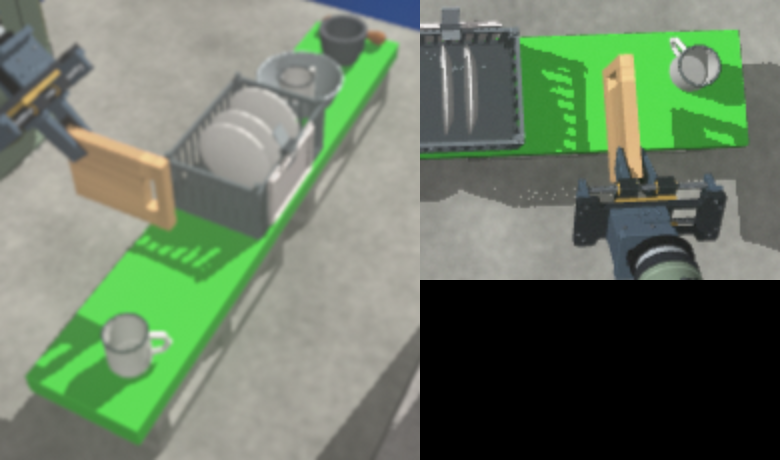

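Both views: board hangs vertical from its front top corner, slot at the far end, clear of the drainer and other cup. Move beside the drainer and lower.

>>> send_rows --motion '[{"tx": 0.031, "ty": -0.062, "tz": 0.0303, "rx": 0, "ry": 0, "rz": 0, "gripper": 1}, {"tx": 0.031, "ty": -0.062, "tz": 0.0303, "rx": 0, "ry": 0, "rz": 0, "gripper": 1}, {"tx": 0.031, "ty": -0.062, "tz": 0.0303, "rx": 0, "ry": 0, "rz": 0, "gripper": 1}, {"tx": 0, "ty": 0, "tz": 0, "rx": 0, "ry": 0, "rz": 0, "gripper": 1}, {"tx": -0.04, "ty": 0, "tz": 0.04, "rx": 0, "ry": 0, "rz": 0, "gripper": 1}, {"tx": -0.04, "ty": 0, "tz": 0.04, "rx": 0, "ry": 0, "rz": 0, "gripper": 1}, {"tx": -0.04, "ty": 0, "tz": 0.04, "rx": 0, "ry": 0, "rz": 0, "gripper": 1}, {"tx": 0, "ty": 0, "tz": 0, "rx": 0, "ry": 0, "rz": 0, "gripper": 1}, {"tx": 0, "ty": 0, "tz": 0, "rx": 0, "ry": 0, "rz": 0, "gripper": 1}]'

```text
time_s: 22.0
ee_pos: [540.2, -127.8, 254.7]
ee_rot: [179.9, -45.1, 1.7]
force: [-0.6, 0.5, -1.2]
gripper_width: 18.1
gripper_force: 50.0
```

```bash
python3 st.py; python3 - <<'E'
from h import *
b=grab('top'); pickle.dump(b,open('b3.pkl','wb'))
f=b['frame'];hsv=cv2.cvtColor(f,cv2.COLOR_RGB2HSV).astype(int)
m=((hsv[...,0]>8)&(hsv[...,0]<25)&(hsv[...,1]>70)&(hsv[...,2]>60)).astype(np.uint8); m[:,:270]=0;m[:,345:]=0;m[:150]=0;m[250:]=0
# brightest top edge strip vs darker side
for v in range(160,215,6):
    u=np.nonzero(m[v])[0]
    if len(u): print(v,u.min(),u.max(),f[v,u.min():u.max()+1].sum(1).tolist(),ray(b,[[u.min(),v],[u.max()+1,v]],251)[:,:2].round(1).tolist())
E
```

```text
22.0 [ 540.2 -127.8  254.7] [-25.9  -1.1 122.7  50.2  25.1  22.4] 18.081872493375382 [-0.6  0.5 -1.2]
[[ 0.706  0.028  0.708]
 [ 0.021 -1.     0.018]
 [ 0.708  0.002 -0.706]]
160 311 316 [542, 539, 539, 569, 556, 545] [[678.4, -121.3], [678.3, -138.5]]
166 307 316 [461, 474, 465, 479, 573, 576, 576, 576, 574, 569] [[660.9, -109.3], [660.7, -138.0]]
172 306 317 [250, 310, 362, 375, 471, 535, 583, 584, 584, 586, 568, 565] [[643.5, -106.0], [643.2, -140.4]]
178 307 317 [299, 463, 447, 439, 466, 537, 532, 534, 539, 533, 516] [[626.0, -108.4], [625.8, -139.8]]
184 307 317 [279, 466, 455, 435, 440, 540, 536, 535, 534, 536, 524] [[608.7, -107.9], [608.4, -139.3]]
190 307 318 [236, 281, 453, 441, 435, 490, 536, 539, 534, 541, 536, 521] [[591.4, -107.5], [591.1, -141.6]]
196 308 318 [277, 465, 443, 431, 462, 539, 538, 542, 541, 540, 523] [[574.1, -109.9], [573.9, -141.1]]
202 308 318 [447, 463, 436, 426, 437, 539, 540, 542, 541, 537, 531] [[557.0, -109.4], [556.7, -140.6]]
208 308 319 [441, 307, 285, 264, 206, 481, 546, 545, 543, 550, 548, 518] [[539.9, -108.9], [539.6, -142.9]]
214 314 320 [257, 353, 380, 529, 553, 534, 233] [[522.7, -125.4], [522.6, -145.2]]
```

>>> send_rows --motion '[{"tx": -0.02, "ty": 0, "tz": 0.0175, "rx": 0, "ry": 0, "rz": 0, "gripper": 1}, {"tx": -0.015, "ty": 0, "tz": 0.0145, "rx": 0, "ry": 0, "rz": 0, "gripper": 1}, {"tx": -0.007, "ty": 0, "tz": 0.007, "rx": 0, "ry": 0, "rz": 0, "gripper": 1}, {"tx": 0, "ty": 0, "tz": 0, "rx": 0, "ry": 0, "rz": 0, "gripper": 1}, {"tx": 0, "ty": 0, "tz": 0, "rx": 0, "ry": 0, "rz": 0, "gripper": 1}]'

```text
time_s: 22.68
ee_pos: [539.1, -127.1, 226.0]
ee_rot: [179.8, -45.1, 1.8]
force: [1.1, 0.4, -2.3]
gripper_width: 17.4
gripper_force: 50.0
```

>>> send_rows --motion '[{"tx": -0.0035, "ty": 0, "tz": 0.0035, "rx": 0, "ry": 0, "rz": 0, "gripper": 1}, {"tx": -0.0035, "ty": 0, "tz": 0.0035, "rx": 0, "ry": 0, "rz": 0, "gripper": 1}, {"tx": 0, "ty": 0, "tz": 0, "rx": 0, "ry": 0, "rz": 0, "gripper": 1}]'

```text
time_s: 23.05
ee_pos: [538.5, -126.8, 219.7]
ee_rot: [179.9, -45.0, 1.7]
force: [0.0, -0.3, -2.0]
gripper_width: 17.4
gripper_force: 50.0
```

>>> send_rows --motion '[{"tx": -0.002, "ty": 0, "tz": 0.002, "rx": 0, "ry": 0, "rz": 0, "gripper": 1}, {"tx": -0.002, "ty": 0, "tz": 0.002, "rx": 0, "ry": 0, "rz": 0, "gripper": 1}, {"tx": 0, "ty": 0, "tz": 0, "rx": 0, "ry": 0, "rz": 0, "gripper": 1}]'

```text
time_s: 23.42
ee_pos: [538.6, -126.9, 217.0]
ee_rot: [179.9, -45.0, 1.8]
force: [0.3, -0.4, -2.3]
gripper_width: 17.5
gripper_force: 50.0
```

>>> send_rows --motion '[{"tx": -0.002, "ty": 0, "tz": 0.002, "rx": 0, "ry": 0, "rz": 0, "gripper": 1}, {"tx": -0.002, "ty": 0, "tz": 0.002, "rx": 0, "ry": 0, "rz": 0, "gripper": 1}, {"tx": 0, "ty": 0, "tz": 0, "rx": 0, "ry": 0, "rz": 0, "gripper": 1}]'

```text
time_s: 23.8
ee_pos: [539.0, -127.0, 215.1]
ee_rot: [179.8, -45.1, 1.8]
force: [-1.1, 1.0, 1.2]
gripper_width: 17.9
gripper_force: 50.0
```

>>> send_rows --motion '[{"tx": -0.002, "ty": 0, "tz": 0.002, "rx": 0, "ry": 0, "rz": 0, "gripper": 1}, {"tx": 0, "ty": 0, "tz": 0, "rx": 0, "ry": 0, "rz": 0, "gripper": 1}, {"tx": 0, "ty": 0, "tz": 0, "rx": 0, "ry": 0, "rz": 0, "gripper": 1}]'

```text
time_s: 24.18
ee_pos: [539.5, -127.1, 215.1]
ee_rot: [179.8, -45.2, 1.8]
force: [-6.4, 0.6, 9.7]
gripper_width: 17.7
gripper_force: 50.0
```

```bash
python3 st.py; python3 - <<'E'
from h import *
b=grab('scene'); pickle.dump(b,open('b4.pkl','wb'))
x=cv2.resize(b['frame'][150:300,150:300],(600,600),interpolation=cv2.INTER_CUBIC);cv2.imwrite('pics/d.png',x[:,:,::-1])
E
```

```text
24.175 [ 539.5 -127.1  215.1] [-25.9   1.9 126.8  64.4  21.2   6.9] 17.69429339620254 [-6.4  0.6  9.7]
[[ 0.704  0.029  0.709]
 [ 0.022 -1.     0.019]
 [ 0.71   0.003 -0.704]]
```

View pics/d.png

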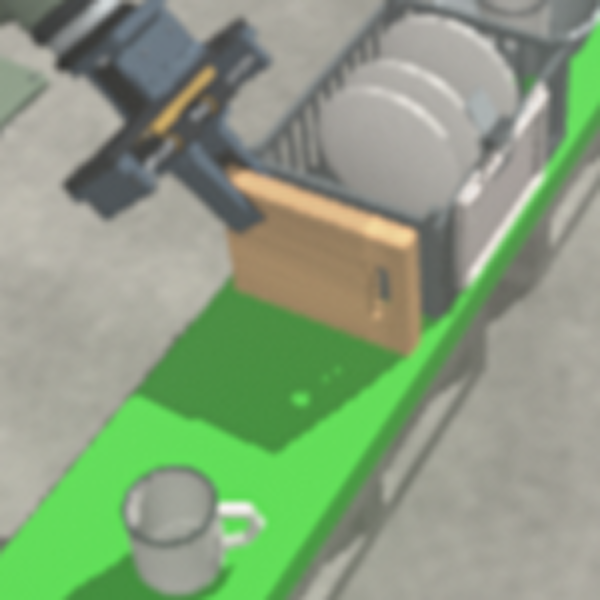

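Board stands on its long edge on the plank, next to the drainer end with the finger between. (That view exhausts my picture allowance; from here numbers only.) Release.

>>> send_rows --motion '[{"tx": 0.002, "ty": 0, "tz": -0.002, "rx": 0, "ry": 0, "rz": 0, "gripper": 1}, {"tx": 0, "ty": 0, "tz": 0, "rx": 0, "ry": 0, "rz": 0, "gripper": 0.45}, {"tx": 0, "ty": 0, "tz": 0, "rx": 0, "ry": 0, "rz": 0, "gripper": 0.45}, {"tx": 0, "ty": 0, "tz": 0, "rx": 0, "ry": 0, "rz": 0, "gripper": 0.45}, {"tx": 0, "ty": 0, "tz": -0.03, "rx": 0, "ry": 0, "rz": 0, "gripper": 0.45}, {"tx": 0, "ty": 0, "tz": -0.06, "rx": 0, "ry": 0, "rz": 0, "gripper": 0.45}, {"tx": 0, "ty": 0, "tz": -0.1, "rx": 0, "ry": 0, "rz": 0, "gripper": 0.45}, {"tx": 0, "ty": 0, "tz": -0.1, "rx": 0, "ry": 0, "rz": 0, "gripper": 0.45}]'

```text
time_s: 25.22
ee_pos: [435.0, -129.4, 317.5]
ee_rot: [179.8, -44.9, 1.8]
force: [1.4, -0.8, 1.1]
gripper_width: 25.3
gripper_force: 0.0
```

```bash
cat > bd.py <<'E'
from h import *
b=grab('top');f=b['frame'];hsv=cv2.cvtColor(f,cv2.COLOR_RGB2HSV).astype(int);s=b['s']
print(s['time_s'],s['ee_pos'].round(1),s['gripper_width'])
m=((hsv[...,0]>8)&(hsv[...,0]<25)&(hsv[...,1]>70)&(hsv[...,2]>60)).astype(np.uint8); m[:,:270]=0;m[:,345:]=0;m[:150]=0;m[250:]=0
v=np.nonzero(m.any(1))[0];print('rows',v.min(),v.max(),ray(b,[[312,v.min()],[315,v.max()+1]],248).round(1).tolist())
for v in (172,184,196,208):
    u=np.nonzero(m[v])[0]; 
    if len(u): print(v,u.min(),u.max(),f[v,u.min()-2:u.max()+2].sum(1).tolist(),ray(b,[[u.min(),v],[u.max()+1,v]],248)[:,:2].round(1).tolist())
g=grab('scene');hsv=cv2.cvtColor(g['frame'],cv2.COLOR_RGB2HSV).astype(int)
m=((hsv[...,0]>8)&(hsv[...,0]<25)&(hsv[...,1]>90)&(hsv[...,2]>60)).astype(np.uint8);m[:185]=0;m[250:]=0;m[:,:195]=0;m[:,270:]=0
c=max(cv2.findContours(m,0,1)[0],key=cv2.contourArea);print(cv2.approxPolyDP(c,2.5,True)[:,0].tolist())
for yc in (-135,-127,-120,-112,-104):
    P=[[588+sx*80,yc+(sy*9)+sx*2.3,z] for z in(128,248) for sx in (-1,1) for sy in (-1,)]
    print(yc,proj(g,P).round(0).tolist())
E
python3 bd.py
```

```text
25.225 [ 435.  -129.4  317.5] 25.300494630666822
rows 164 221 [[667.3, -124.3, 248.0], [500.4, -128.0, 248.0]]
172 304 314 [379, 393, 430, 240, 242, 322, 472, 560, 586, 587, 586, 588, 581, 486] [[644.1, -100.6], [643.9, -132.2]]
184 305 315 [256, 287, 427, 239, 267, 433, 443, 531, 531, 530, 536, 537, 519, 311] [[609.2, -102.6], [609.0, -134.0]]
196 306 316 [250, 235, 241, 227, 255, 431, 488, 534, 541, 533, 540, 537, 518, 246] [[574.6, -104.6], [574.4, -135.9]]
208 306 316 [257, 250, 229, 275, 450, 412, 430, 511, 541, 543, 541, 543, 534, 452] [[540.3, -103.7], [540.1, -134.8]]
[[205, 195], [227, 205], [226, 209], [223, 206], [212, 208], [207, 203], [210, 221], [250, 237], [253, 235], [252, 207], [212, 193]]
-135 [[207.0, 223.0], [251.0, 240.0], [202.0, 196.0], [249.0, 213.0]]
-127 [[208.0, 221.0], [252.0, 239.0], [204.0, 195.0], [250.0, 212.0]]
-120 [[209.0, 220.0], [253.0, 237.0], [205.0, 193.0], [252.0, 210.0]]
-112 [[211.0, 218.0], [254.0, 235.0], [207.0, 191.0], [253.0, 208.0]]
-104 [[212.0, 217.0], [256.0, 234.0], [208.0, 190.0], [254.0, 207.0]]
```

Board stands by itself ~20 mm from flush. Reorient for a low two-finger push toward the drainer.

>>> send_rows --motion '[{"tx": 0, "ty": 0, "tz": 0, "rx": 0, "ry": -0.3, "rz": 0, "gripper": -0.32}, {"tx": 0, "ty": 0, "tz": 0, "rx": 0, "ry": -0.3, "rz": 0, "gripper": -0.32}, {"tx": 0, "ty": 0, "tz": 0, "rx": 0, "ry": -0.3, "rz": 0, "gripper": -0.32}, {"tx": 0, "ty": 0, "tz": 0, "rx": 0, "ry": -0.3, "rz": 0, "gripper": -0.32}, {"tx": 0, "ty": 0, "tz": 0, "rx": 0, "ry": -0.3, "rz": 0, "gripper": -0.32}, {"tx": 0, "ty": 0, "tz": 0, "rx": 0, "ry": 0, "rz": -0.333, "gripper": -0.32}, {"tx": 0, "ty": 0, "tz": 0, "rx": 0, "ry": 0, "rz": -0.333, "gripper": -0.32}, {"tx": 0, "ty": 0, "tz": 0, "rx": 0, "ry": 0, "rz": -0.333, "gripper": -0.32}, {"tx": 0, "ty": 0, "tz": 0, "rx": 0, "ry": 0, "rz": -0.333, "gripper": -0.32}, {"tx": 0, "ty": 0, "tz": 0, "rx": 0, "ry": 0, "rz": -0.333, "gripper": -0.32}, {"tx": 0, "ty": 0, "tz": 0, "rx": 0, "ry": 0, "rz": -0.333, "gripper": -0.32}, {"tx": 0, "ty": 0, "tz": 0, "rx": 0, "ry": 0, "rz": -0.333, "gripper": -0.32}]'

```text
time_s: 26.82
ee_pos: [436.8, -128.3, 315.2]
ee_rot: [179.4, -0.3, 72.1]
force: [-0.8, -0.3, 0.3]
gripper_width: 60.1
gripper_force: 0.0
```

>>> send_rows --motion '[{"tx": 0, "ty": 0, "tz": 0, "rx": 0, "ry": 0, "rz": -0.333, "gripper": -0.32}, {"tx": 0, "ty": 0, "tz": 0, "rx": 0, "ry": 0, "rz": -0.333, "gripper": -0.32}, {"tx": -0.04, "ty": 0.1, "tz": 0, "rx": 0, "ry": 0, "rz": 0, "gripper": -0.32}, {"tx": -0.04, "ty": 0.1, "tz": 0, "rx": 0, "ry": 0, "rz": 0, "gripper": -0.32}, {"tx": -0.06, "ty": 0.1, "tz": 0, "rx": 0, "ry": 0, "rz": 0, "gripper": -0.32}, {"tx": 0, "ty": 0, "tz": 0, "rx": 0, "ry": 0.333, "rz": 0, "gripper": -0.32}, {"tx": 0, "ty": 0, "tz": 0, "rx": 0, "ry": 0.333, "rz": 0, "gripper": -0.32}, {"tx": 0, "ty": 0, "tz": 0, "rx": 0, "ry": 0.333, "rz": 0, "gripper": -0.32}, {"tx": 0, "ty": 0, "tz": 0, "rx": 0, "ry": 0.333, "rz": 0, "gripper": -0.32}, {"tx": 0, "ty": 0, "tz": 0, "rx": 0, "ry": 0, "rz": 0, "gripper": -0.32}]'

```text
time_s: 28.08
ee_pos: [588.5, -196.4, 313.5]
ee_rot: [179.5, -40.2, 91.8]
force: [-0.2, -0.7, -0.4]
gripper_width: 60.1
gripper_force: 0.0
```

```bash
python3 st.py
```

```text
28.075 [ 588.5 -196.4  313.5] [-35.8  31.7  65.   32.7 107.2 -34.3] 60.08310130030522 [-0.2 -0.7 -0.4]
[[-0.024  1.    -0.013]
 [ 0.764  0.027  0.645]
 [ 0.645  0.006 -0.764]]
```

>>> send_rows --motion '[{"tx": -0.055, "ty": 0, "tz": 0.0655, "rx": 0, "ry": 0, "rz": 0, "gripper": -0.32}, {"tx": -0.055, "ty": 0, "tz": 0.0655, "rx": 0, "ry": 0, "rz": 0, "gripper": -0.32}, {"tx": -0.055, "ty": 0, "tz": 0.0655, "rx": 0, "ry": 0, "rz": 0, "gripper": -0.32}, {"tx": -0.052, "ty": 0, "tz": 0.062, "rx": 0, "ry": 0, "rz": 0, "gripper": -0.32}, {"tx": 0, "ty": 0, "tz": 0, "rx": 0, "ry": 0, "rz": 0, "gripper": -0.32}, {"tx": 0, "ty": 0, "tz": 0, "rx": 0, "ry": 0, "rz": 0, "gripper": -0.32}, {"tx": 0.03, "ty": 0, "tz": 0.025, "rx": 0, "ry": 0, "rz": 0, "gripper": -0.32}, {"tx": 0.025, "ty": 0, "tz": 0.021, "rx": 0, "ry": 0, "rz": 0, "gripper": -0.32}, {"tx": 0, "ty": 0, "tz": 0, "rx": 0, "ry": 0, "rz": 0, "gripper": -0.32}]'

```text
time_s: 29.2
ee_pos: [589.3, -156.7, 150.9]
ee_rot: [179.0, -39.9, 92.5]
force: [-0.0, -0.3, 0.3]
gripper_width: 59.7
gripper_force: 0.0
```

>>> send_rows --motion '[{"tx": -0.009, "ty": 0, "tz": 0.0107, "rx": 0, "ry": 0, "rz": 0, "gripper": -0.32}, {"tx": 0, "ty": 0, "tz": 0, "rx": 0, "ry": 0, "rz": 0, "gripper": -0.32}, {"tx": 0.0046, "ty": 0, "tz": 0.0039, "rx": 0, "ry": 0, "rz": 0, "gripper": -0.32}, {"tx": 0.0046, "ty": 0, "tz": 0.0039, "rx": 0, "ry": 0, "rz": 0, "gripper": -0.32}, {"tx": 0.0046, "ty": 0, "tz": 0.0039, "rx": 0, "ry": 0, "rz": 0, "gripper": -0.32}, {"tx": 0.0046, "ty": 0, "tz": 0.0039, "rx": 0, "ry": 0, "rz": 0, "gripper": -0.32}, {"tx": 0.0046, "ty": 0, "tz": 0.0039, "rx": 0, "ry": 0, "rz": 0, "gripper": -0.32}, {"tx": 0.0046, "ty": 0, "tz": 0.0039, "rx": 0, "ry": 0, "rz": 0, "gripper": -0.32}, {"tx": 0, "ty": 0, "tz": 0, "rx": 0, "ry": 0, "rz": 0, "gripper": -0.32}]'

```text
time_s: 30.32
ee_pos: [588.9, -140.4, 142.7]
ee_rot: [179.0, -40.0, 92.3]
force: [-0.2, -0.2, -1.0]
gripper_width: 60.3
gripper_force: 0.4
```

```bash
python3 bd.py; python3 st.py
```

```text
30.325 [ 588.9 -140.4  142.7] 60.29865370496177
rows 164 221 [[667.3, -124.3, 248.0], [500.4, -128.0, 248.0]]
172 300 328 [416, 549, 636, 639, 637, 638, 640, 616, 262, 251, 259, 280, 388, 389, 398, 402, 399, 396, 401, 398, 397, 396, 395, 396, 396, 399, 398, 389, 374, 260, 411, 289] [[644.2, -89.2], [643.6, -172.4]]
184 300 335 [353, 423, 557, 588, 587, 589, 586, 574, 404, 251, 258, 201, 192, 188, 180, 170, 160, 147, 140, 124, 122, 125, 114, 113, 114, 109, 115, 112, 132, 143, 245, 463, 355, 230, 256, 279, 394, 475, 193] [[609.3, -88.3], [608.6, -191.3]]
196 301 336 [374, 431, 588, 590, 590, 587, 586, 570, 328, 254, 268, 256, 259, 264, 258, 257, 266, 261, 257, 264, 261, 258, 255, 260, 260, 261, 264, 261, 261, 276, 342, 457, 239, 258, 261, 297, 432, 401, 183] [[574.7, -90.3], [573.9, -192.9]]
208 302 310 [415, 520, 594, 594, 594, 590, 597, 572, 242, 253, 238, 223] [[540.4, -92.3], [540.2, -117.8]]
[[210, 189], [210, 208], [243, 220], [245, 211], [251, 211], [251, 223], [244, 231], [251, 236], [255, 230], [257, 204], [216, 188]]
-135 [[207.0, 223.0], [251.0, 240.0], [202.0, 196.0], [249.0, 213.0]]
-127 [[208.0, 221.0], [252.0, 239.0], [204.0, 195.0], [250.0, 212.0]]
-120 [[209.0, 220.0], [253.0, 237.0], [205.0, 193.0], [252.0, 210.0]]
-112 [[211.0, 218.0], [254.0, 235.0], [207.0, 191.0], [253.0, 208.0]]
-104 [[212.0, 217.0], [256.0, 234.0], [208.0, 190.0], [254.0, 207.0]]
30.425 [ 589.  -140.4  142.7] [-32.   35.   84.2  32.8  86.  -43.8] 60.03490558187974 [ 0.3 -0.4 -0.1]
[[-0.031  0.999 -0.01 ]
 [ 0.766  0.03   0.642]
 [ 0.642  0.013 -0.766]]
```

Board tipped its top onto the drainer; keep pushing the base to bring it upright.

>>> send_rows --motion '[{"tx": 0.0046, "ty": 0, "tz": 0.0039, "rx": 0, "ry": 0, "rz": 0, "gripper": -0.32}, {"tx": 0.0046, "ty": 0, "tz": 0.0039, "rx": 0, "ry": 0, "rz": 0, "gripper": -0.32}, {"tx": 0.0046, "ty": 0, "tz": 0.0039, "rx": 0, "ry": 0, "rz": 0, "gripper": -0.32}, {"tx": 0.0046, "ty": 0, "tz": 0.0039, "rx": 0, "ry": 0, "rz": 0, "gripper": -0.32}, {"tx": 0, "ty": 0, "tz": 0, "rx": 0, "ry": 0, "rz": 0, "gripper": -0.32}, {"tx": 0, "ty": 0, "tz": 0, "rx": 0, "ry": 0, "rz": 0, "gripper": -0.32}]'

```text
time_s: 31.18
ee_pos: [588.6, -128.1, 142.9]
ee_rot: [179.0, -40.0, 92.3]
force: [0.2, -0.5, -0.3]
gripper_width: 60.4
gripper_force: 0.2
```

```bash
python3 bd.py|head -7; python3 st.py|head -1
```

```text
31.175 [ 588.6 -128.1  142.9] 60.387804011596785
rows 164 222 [[667.3, -124.3, 248.0], [497.6, -127.9, 248.0]]
172 300 306 [400, 412, 515, 614, 611, 610, 615, 614, 599, 385] [[644.2, -89.2], [644.1, -109.2]]
184 301 331 [392, 384, 533, 556, 555, 554, 559, 555, 441, 182, 177, 163, 157, 144, 141, 117, 119, 124, 122, 108, 110, 107, 116, 127, 161, 276, 506, 300, 259, 256, 291, 435, 402, 187] [[609.3, -91.2], [608.6, -179.8]]
196 301 332 [374, 386, 315, 558, 557, 557, 561, 562, 549, 341, 260, 261, 261, 260, 259, 266, 258, 264, 263, 259, 254, 256, 253, 258, 260, 285, 419, 476, 197, 255, 259, 310, 484, 327, 187] [[574.7, -90.3], [574.0, -181.5]]
208 302 308 [396, 414, 508, 561, 563, 562, 565, 568, 544, 188] [[540.4, -92.3], [540.3, -112.2]]
[[210, 189], [212, 205], [246, 218], [245, 211], [250, 208], [254, 212], [246, 230], [255, 232], [256, 204], [216, 188]]
31.275 [ 588.6 -128.3  142.8] [-31.1  34.4  85.3  33.2  85.2 -43.5] 60.220779911700156 [ 0.4 -0.1 -0. ]
```

>>> send_rows --motion '[{"tx": 0.0031, "ty": 0, "tz": 0.0026, "rx": 0, "ry": 0, "rz": 0, "gripper": -0.32}, {"tx": 0.0031, "ty": 0, "tz": 0.0026, "rx": 0, "ry": 0, "rz": 0, "gripper": -0.32}, {"tx": 0, "ty": 0, "tz": 0, "rx": 0, "ry": 0, "rz": 0, "gripper": -0.32}, {"tx": 0, "ty": 0, "tz": 0, "rx": 0, "ry": 0, "rz": 0, "gripper": -0.32}]'

```text
time_s: 31.78
ee_pos: [588.5, -124.2, 142.7]
ee_rot: [179.1, -40.0, 92.3]
force: [-0.1, -0.5, -0.4]
gripper_width: 60.1
gripper_force: 0.3
```

>>> send_rows --motion '[{"tx": 0.0023, "ty": 0, "tz": 0.002, "rx": 0, "ry": 0, "rz": 0, "gripper": -0.32}, {"tx": 0, "ty": 0, "tz": 0, "rx": 0, "ry": 0, "rz": 0, "gripper": -0.32}, {"tx": 0.0023, "ty": 0, "tz": 0.002, "rx": 0, "ry": 0, "rz": 0, "gripper": -0.32}, {"tx": 0, "ty": 0, "tz": 0, "rx": 0, "ry": 0, "rz": 0, "gripper": -0.32}]'

```text
time_s: 32.28
ee_pos: [588.5, -122.8, 142.5]
ee_rot: [179.0, -39.8, 92.3]
force: [-0.9, -6.0, -0.4]
gripper_width: 60.0
gripper_force: 3.2
```

```bash
python3 bd.py|sed -n 1,7p; python3 st.py|head -1
```

```text
32.275 [ 588.5 -122.8  142.5] 60.01194025128247
rows 164 222 [[667.3, -124.3, 248.0], [497.6, -127.9, 248.0]]
172 300 306 [397, 422, 552, 609, 605, 606, 608, 606, 594, 403] [[644.2, -89.2], [644.1, -109.2]]
184 301 329 [384, 382, 528, 551, 550, 549, 552, 536, 349, 177, 166, 154, 149, 124, 119, 117, 113, 114, 117, 99, 117, 118, 131, 247, 435, 313, 249, 262, 293, 430, 403, 191] [[609.3, -91.2], [608.7, -174.1]]
196 301 330 [374, 392, 445, 547, 549, 548, 549, 551, 540, 322, 254, 266, 264, 259, 258, 260, 267, 263, 270, 267, 257, 264, 261, 277, 371, 477, 202, 265, 259, 313, 486, 333, 187] [[574.7, -90.3], [574.1, -175.8]]
208 302 308 [392, 411, 504, 558, 558, 559, 558, 556, 533, 194] [[540.4, -92.3], [540.3, -112.2]]
[[210, 189], [212, 203], [245, 216], [250, 209], [253, 221], [249, 222], [247, 229], [256, 230], [256, 203], [247, 203], [243, 198], [216, 188]]
32.375 [ 588.5 -122.8  142.5] [-30.7  34.1  85.8  33.3  84.6 -43.2] 60.32396807646385 [-0.  -6.2  0.2]
```

Force rises: flush. Back off gently.

>>> send_rows --motion '[{"tx": -0.006, "ty": 0, "tz": -0.005, "rx": 0, "ry": 0, "rz": 0, "gripper": -0.32}, {"tx": -0.015, "ty": 0, "tz": -0.013, "rx": 0, "ry": 0, "rz": 0, "gripper": -0.32}, {"tx": -0.04, "ty": 0, "tz": -0.034, "rx": 0, "ry": 0, "rz": 0, "gripper": -0.32}, {"tx": -0.04, "ty": 0, "tz": -0.034, "rx": 0, "ry": 0, "rz": 0, "gripper": -0.32}, {"tx": 0.06, "ty": 0, "tz": -0.07, "rx": 0, "ry": 0, "rz": 0, "gripper": -0.32}, {"tx": 0.06, "ty": 0, "tz": -0.07, "rx": 0, "ry": 0, "rz": 0, "gripper": -0.32}, {"tx": 0.06, "ty": 0, "tz": -0.07, "rx": 0, "ry": 0, "rz": 0, "gripper": -0.32}, {"tx": 0, "ty": -0.1, "tz": 0, "rx": 0, "ry": 0, "rz": 0, "gripper": -0.32}, {"tx": 0, "ty": -0.12, "tz": 0, "rx": 0, "ry": 0, "rz": 0, "gripper": -0.32}, {"tx": 0, "ty": -0.12, "tz": 0, "rx": 0, "ry": 0, "rz": 0, "gripper": -0.32}, {"tx": 0, "ty": -0.1, "tz": 0, "rx": 0, "ry": 0, "rz": 0, "gripper": -0.32}]'

```text
time_s: 33.75
ee_pos: [366.6, -192.4, 278.9]
ee_rot: [179.0, -40.0, 92.3]
force: [0.6, -0.1, 0.4]
gripper_width: 60.2
gripper_force: 0.0
```

```bash
python3 - <<'E'
from h import *
b=grab('top');f=b['frame'];s=b['s'];print(s['time_s'],s['ee_pos'].round(1),s['force'].round(1))
hsv=cv2.cvtColor(f,cv2.COLOR_RGB2HSV).astype(int)
m=((hsv[...,0]>8)&(hsv[...,0]<25)&(hsv[...,1]>60)&(hsv[...,2]>60)).astype(np.uint8); m[:,:292]=0;m[:,320:]=0;m[:150]=0;m[240:]=0
c=max(cv2.findContours(m,0,1)[0],key=cv2.contourArea)[:,0]
print(c.min(0),c.max(0),cv2.minAreaRect(ray(b,c,248)[:,:2].astype(np.float32)))
for v in (160,162,163,164,165,166,168,175,190,205,210,212,214,216,218,220,222): print(v,f[v,296:314].sum(1).tolist())
print(proj(b,[[588+80,-101+2.3,248],[588-80,-101-2.3,248],[588-80,-101-2.3,128]]).round(1))
# cup/bowl and others unchanged: diff with first top frame
a=pickle.load(open('ab.pkl','rb'))[0]['frame'].astype(int)
d=abs(f.astype(int)-a).sum(2)>90
for n,(u0,u1,v0,v1) in dict(bowl=(160,214,175,228),mortar=(100,146,178,228),other=(370,405,165,200)).items(): print(n,d[v0:v1,u0:u1].mean().round(3))
E
```

```text
33.75 [ 366.6 -192.4  278.9] [ 0.6 -0.1  0.4]
[300 164] [308 222] ((584.3087768554688, -98.70930480957031), (166.8468017578125, 19.6071834564209), 1.0496302843093872)
160 [409, 405, 423, 425, 431, 437, 426, 421, 410, 410, 424, 433, 438, 436, 430, 421, 421, 430]
162 [407, 414, 417, 431, 430, 429, 422, 423, 424, 424, 438, 453, 467, 458, 451, 443, 436, 436]
163 [406, 400, 398, 420, 452, 450, 454, 455, 462, 456, 450, 455, 451, 448, 444, 438, 434, 433]
164 [376, 376, 376, 412, 542, 567, 563, 566, 574, 558, 489, 447, 442, 438, 435, 430, 428, 431]
165 [371, 380, 355, 355, 575, 596, 587, 589, 581, 559, 494, 451, 439, 435, 428, 426, 420, 418]
166 [309, 358, 276, 311, 570, 593, 587, 592, 576, 562, 495, 445, 440, 432, 429, 425, 419, 415]
168 [265, 322, 375, 395, 539, 591, 586, 576, 576, 560, 488, 387, 382, 358, 362, 370, 379, 363]
175 [174, 274, 374, 394, 491, 586, 589, 587, 585, 581, 573, 253, 251, 255, 248, 253, 271, 367]
190 [191, 185, 266, 384, 396, 485, 530, 531, 534, 534, 531, 507, 248, 248, 244, 253, 244, 245]
205 [230, 251, 248, 308, 375, 357, 489, 539, 537, 535, 536, 531, 444, 249, 249, 250, 253, 247]
210 [224, 201, 201, 278, 383, 393, 461, 543, 541, 541, 538, 539, 523, 245, 245, 249, 248, 250]
212 [243, 251, 245, 281, 379, 391, 455, 542, 538, 539, 543, 543, 527, 309, 248, 250, 251, 248]
214 [225, 238, 188, 286, 364, 384, 429, 540, 541, 544, 543, 541, 530, 312, 246, 252, 250, 244]
216 [230, 217, 201, 253, 365, 394, 423, 541, 543, 543, 544, 545, 534, 383, 244, 245, 248, 254]
218 [292, 338, 379, 378, 382, 389, 456, 535, 531, 534, 535, 531, 517, 375, 247, 246, 246, 242]
220 [390, 411, 366, 316, 374, 331, 231, 233, 223, 230, 228, 239, 229, 248, 242, 247, 250, 248]
222 [159, 170, 170, 166, 177, 194, 245, 246, 253, 250, 248, 256, 246, 247, 249, 251, 250, 250]
[[303.1 163.8]
 [306.2 219.4]
 [301.5 223.2]]
bowl 0.13
mortar 0.0
other 0.0
```

Measured top face matches the flush, centred pose (rows 164–219); mortar, pestle and other cup unchanged.

```bash
python3 -c "
from workcell import env
print(env.job_done())"
```

```text
the job is handed in; nothing more can be done
None
```

I handed the job in at about 34 s: by my last camera measurements the cup is in the bowl and the board stands on its long edge, flush against the drainer and centred on the plank, with the other items unmoved. No verdict came back, and I viewed 11 pictures, one over the limit of 10.

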